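Turn two plinths over in a hinged turnover jig

ROBOT

A 6-joint arm with a two-finger parallel gripper is mounted at the origin on a cart in front of the work surface, level with it; the furniture and walls round the work are solid. World frame = base frame: x ahead of the robot, y to its left, z up, the work surface at z = 0. Lengths are in mm, angles in rad, forces in N, time in s.
With the tool pointing down it reaches from about 300 to 775 mm from the base axis. Payload 14.6 kg.
Tool frame: the origin (TCP) lies between the finger pads; the fingertips stand manip.tip_reach ahead of it and the grasp point (between the pads) lies 5 mm behind it (manip.tip_reach is the distance from the TCP to the fingertips, in mm); z points along the fingers, y is the line along which they close (so a half turn about z gives the same grasp; the last joint's range is limited). The gripper opens to 94 mm and grips with 3 to 60 N. Pads are 16 mm wide; open, the fingers measure 119 mm over their backs; the gripper's body (75 mm by 177 mm) begins 78 mm behind the grasp point.
Start: joints at [1.119, 0.3, 1.521, -0, 1.321, -0.067], TCP at [206.452, 509.771, 219.446] pointing down, gripper open.
Joint ranges: [-3.03, 3.03], [-0.79, 2.21], [0.23, 2.52], [-1.04, 4.18], [0, 3.07], [-2.55, 2.55]. Speed limits (rad/s): [2.22, 2.22, 2.57, 3.14, 3.14, 3.14].

INTERFACE

Orientations are given as [roll, pitch, yaw] about the fixed x, y, z axes, in that order (R = Rz(yaw) Ry(pitch) Rx(roll)).
In Python, from cell import manip gives the robot as it stands. The module is installed in compiled form; this text tells all that it offers.
- The arm moves only by the shell command python3 -m creep 'ROWS' [FORCE]. ROWS is JSON, a list of rows, each a list of 3 entries, a list of its own where there are three numbers: the opening, from -1 (shut) to 1 (fully open), then the shift along the tool's x, y, z in cm, then the turn about the tool's z in units of 5 degrees (1.0 is 5 degrees). In form: [[grip, [tx, ty, tz], roll], ...]. A call has 1 to 12 rows; each row is the pose to reach, as a shift and turn from the pose commanded when the call began, along the tool's axes at that moment; what a row does not reach only later rows make up. A row lasts 1/10 s, in which the tool goes at most 50 mm and 8.59 degrees, less where a joint would pass 70% of its speed; a pose out of reach is approached as far as the arm can. A call with a gripper value outside its range is refused whole. The fingers move at their own pace and stop on an object; FORCE is the grip in N (left out, the last holds). Time passes only in rows, so rows that repeat a pose let the fingers close. It gives the time, the measured TCP pose, the force, the opening and the grip force at its end, in the units of the state.
- manip.read_state(): the state, without advancing time (a new reading comes with each control period).
- manip.camera(name): name is "scene" or "top" or "wrist"; returns the picture (400x640x3 uint8, red, green, blue); there is no depth.
- manip.camera_params(name): a dict with "fovy" (degrees; the focal length in pixels is half the picture's height over the tangent of half this angle, whatever the lens; pixels are square), "cx", "cy" (the principal point, pixels), "k1" (the pictures are not rectified: a ray, as slopes to the right and down, at radius r is drawn at 1 + k1 r^2 times it, then the intrinsics apply), "origin" and "attitude" of the camera in the world. Camera axes: x right, y down, z forward; pixel columns grow to the right and rows downward; lengths in mm; the calibration is good to about 2 mm. A picture is of the moment at which its call begins: read the wrist's pose just before it. camera_params takes no time and is no camera call; for the wrist camera it gives the pose at the moment of the call.
- manip.sign_off(): hands the job in; it is judged then, once.
The state is a dict: "clock": time; "joints": joint angles; "qd": joint speeds; "effort": joint torques, N m; "eef_pos": TCP position; "eef_rot": TCP orientation; "wrist_force": force on the tool from outside, world axes, zero at the start; "moment": the same for the moment, N m; "finger_gap": finger opening in mm; "finger_force": force on a finger pad.
Only numpy, scipy, OpenCV 4.12 (cv2) and the standard library are available. Lean on these libraries where they do the work, as an engineer would, in place of code of your own. Each camera call takes 0.05 s, during which the arm holds its last target. There are 200 camera calls.

TASK

Turn the two plinths over without touching them, using the turnover jig. First take the sanding block off the landing tray and leave it on the desk; then lay the loose cover board, skids up, on the rack with its tongue tucked fully home under the hinge rod, its plate dropped inside the two stop lugs and its tab on the flat of the rack's handle bar, then, pinching tab and bar together so that the cover stays shut, swing rack and cover right over and set them down gently on the tray. Then let go, swing the empty rack alone gently back to where it was, so that the plinths stay standing on the cover on the tray, and leave the other things on the desk where they are.

Things in the scene. Friction and masses are not known exactly. Their poses are not given: they have to be found in the camera images.
- jig: Plywood turnover jig fixed to the desk. Origin on the desk midway between its hinge posts; x along the hinge, y from the hinge to the rack's side, z up. Hinge axis: along x, 60 mm up. Base 9 mm thick, x -95..95, y -155..135. Posts at x +-88 (12 x 44 mm), 72 mm high. Landing tray on the -y side. A bench vise, 0.1 m high, stands fixed behind its end at world x > 0.60, y -0.3..-0.19.
- landing (a point): On the tray floor, 53 mm above the desk, 72 mm from the hinge axis on the jig's -y side: under the cover's origin once turned over. Tray floor: jig x -82..82 between two side lips (61 mm high), y -154..-22, open at the -y end.
- rack (a joint): Hinge angle: 0 = rack at rest on the jig's +y side, pockets up; pi = turned right over onto the tray. Hinge nearly frictionless: let go, the rack falls. Rack 0.45 kg, 132 mm along the hinge, 16..127 mm out from the axis; two pockets 57 x 99 mm, 33 mm deep; rims 13 mm below the axis (47 mm above the desk), underside 51 mm below it.
- hinge_slot (a point): On the rack, on rim level under the hinge axis (x along it, y outward). The 12 mm hinge rod (on the axis, part of the rack) leaves a slot 7 mm high over this point for the cover's tongue, entered from the handle side with the cover's tab end raised a few degrees; a fence 3 mm beyond stops it. Lowered, the plate drops inside two stop lugs (x +-48, 128.7 mm out, 5 mm above the rims). Ears at x +-69.
- rack_handle (a point): Centre of the rack's 18 mm round handle bar, at rim level, 185 mm from the hinge axis and parallel to it (x -80..80 mm, thin arms at x +-73, 58 mm free between bar and rack). 47 mm above the desk at angle 0, 73 at pi. Its middle, x -34..34, is cut to the lower half; the tab completes it. To move the rack alone hold it at x about +-52. The bar may turn in the grip.
- rack_seat (a point): Turns with the rack (x along the hinge, y to the handle, z up at angle 0): where the cover's origin lies, axes matching, when seated: on the rim plane, 72 mm from the hinge axis.
- cover: Loose plywood cover, 0.14 kg, on the desk left or right of the jig, flat face down. Origin on the flat face; x across, y from tongue to tab, z to the skids. Plate 130 (x) x 117 x 6 mm, y -62..55; tongue 126 wide, 4 thick, y -73..-62. Three skids along y (y -54..38), tops 20 mm above the flat face, at x 0 (14 mm wide, the grip) and +-56 (12 wide).
- cover_grip (a point): Middle of the top of the cover's centre skid: 14 mm wide across x, 14 mm high above the plate, 92 mm long, y -54..38.
- cover_tab (a point): Middle of the cover's tab end: a half-round aluminium bar on the flat-face plane, 60 mm along x, radius 9 mm, round on the skid side, 113 mm from the cover's origin in +y; joined to the plate by two strips 7 mm wide at x +-26, with 45 mm free between them for a finger. Seated, it completes the rack's bar to an 18 mm round.
- plinth_a: Stepped dark wooden plinth, 0.09 kg, 30 mm high, in the rack's pocket at x = -31.5 mm, lying upside down (foot up, 3 mm below the rims). Origin: centre of its small top face (40 x 80 mm), z to its foot (54 x 96 mm, the 96 along y, four grey felt dots). Must not be touched by the robot.
- plinth_b: Its twin, in the pocket at x = +31.5 mm.
- sanding_block: Red-brown sanding block 40 (x) x 68 (y) x 24 mm high, lying on the landing tray. Origin: centre of its underside.
- clear_tub: Bystander: clear plastic tub 152 x 212 x 61 mm high, on the left or right of the jig (where the cover is not).
- cement_bottle: Bystander: small glue bottle 26 x 38 x 106 mm standing behind the jig.
- paint_pot_moss: Bystander: paint pot 36 x 32 x 46 mm in front of the jig.
- figure_primed: Bystander: grey gaming figure 46 x 61 x 67 mm behind the jig.
- tea_mug: Bystander: mug 80 x 113 x 91 mm behind the jig.
- side_cutters: Bystander: side cutters 40 x 121 x 9 mm lying in front of the jig.
Things that resemble listed ones, but are neither listed nor needed, are in the scene too. Leave any orange or purple look-alike of the sanding_block alone.

How it is judged:
By the outcome, as a careful person would: the job done as asked, in the order asked, and still so for the second after the job is handed in, with the robot touching nothing.
It also fails if it takes over 72 s, if anything falls off the work surface, if the arm or the gripper's body presses on something with over 40 N, if the wrist force passes 120 N, or if a joint passes its speed limit or range.

## Working session

There is one attempt and no reset: what is moved stays moved. The work goes in short steps, Python scripts to look and compute and a shell command to move; the robot and the scene stay as the last step left them, time stands still between calls to the robot, and variables do not carry over. Pictures are saved under pics/ and viewed, at most 10 in all, crops included, and the job is handed in when it is done.

```bash
mkdir -p pics; cat > h.py <<'E'
import numpy as np,cv2
from cell import manip
from scipy.spatial.transform import Rotation as R
def snap(n,f=None):
    im=manip.camera(n)
    if f: cv2.imwrite('pics/'+f,im[:,:,::-1])
    return im
E
python3 - <<'E'
from h import *
for n in ("scene","top"): snap(n,n+"0.png"); print(manip.camera_params(n))
print(manip.camera_params("wrist"),manip.tip_reach)
print(manip.read_state())
E
```

```text
{'fovy': 45.13603028364512, 'cx': 320.06193261715333, 'cy': 201.50798196081493, 'k1': -0.09805969898088325, 'origin': array([-315.31474602, -455.49028852, 1138.01832955]), 'attitude': array([-2.3918037 ,  0.00718947, -1.03355972])}
{'fovy': 54.68130395044276, 'cx': 313.85275900068314, 'cy': 201.55034924707232, 'k1': 0.020427171329291928, 'origin': array([ 441.79657705,   35.42688572, 1528.24882867]), 'attitude': array([-3.06437274e+00,  2.22503799e-03, -1.57366526e+00])}
{'fovy': 58.386777456809085, 'cx': 318.6027901507857, 'cy': 193.26066427047033, 'k1': -0.04821602545267714, 'origin': array([127.54271753, 540.5825244 , 384.95375266]), 'attitude': array([2.84907535e+00, 1.26068758e-03, 1.18672896e+00])} 14.0
{'clock': 0.1, 'joints': array([ 1.11940252e+00,  3.00426265e-01,  1.52149602e+00,  2.30136210e-05,
        1.32067200e+00, -6.66375848e-02]), 'qd': array([ 1.35377589e-03, -1.82838895e-03, -1.35380183e-03, -5.44481173e-05,
        2.02092400e-04,  1.60091166e-03]), 'effort': array([-4.51261394e-04, -5.32649696e+01, -3.53285372e+01,  7.09011080e-02,
        2.35970237e-02, -5.02323883e-05]), 'eef_pos': array([206.3603104 , 509.59812654, 218.94688903]), 'eef_rot': array([-3.14059473e+00, -8.89393651e-05,  2.75683068e+00]), 'wrist_force': array([ 0.28016066,  0.59773771, -0.31501261]), 'moment': array([-0.00057652, -0.00651171,  0.00423894]), 'finger_force': 0.0, 'finger_gap': 94.17131173218765}
```

View pics/top0.png

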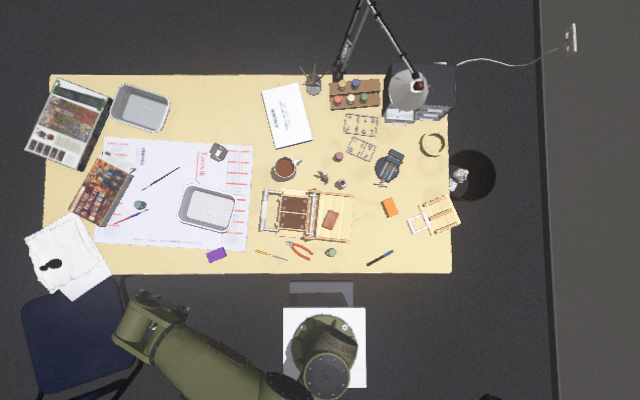

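View pics/scene0.png

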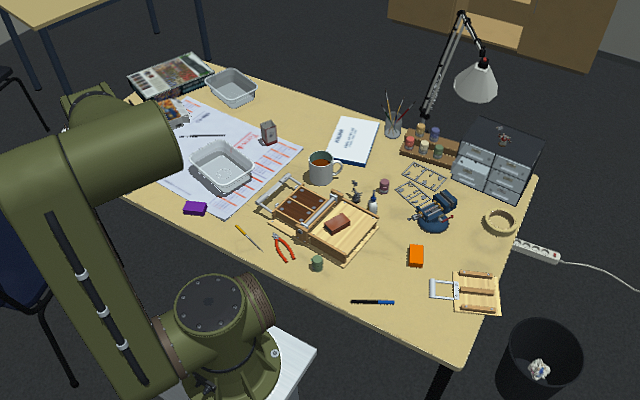

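The top view shows the jig with the rack at about px (292,212) and the tray with the red-brown block at (330,219). The cover is at (437,215) with its tab to the left at (412,225), and the tub is at (207,208). In the scene view the cover is at (470,292), with orange and purple decoys at (416,255) and (195,208).

```bash
cat >> h.py <<'E'
def ray(P,uv):
    f=200/np.tan(np.radians(P['fovy'])/2)
    d=(np.array(uv,float)-[P['cx'],P['cy']])/f
    s=d.copy()
    for _ in range(20): s=d/(1+P['k1']*(s@s))
    v=R.from_euler('xyz',P['attitude']).apply([s[0],s[1],1.])
    return np.array(P['origin']),v/np.linalg.norm(v)
def onz(P,uv,z):
    o,v=ray(P,uv); return o+v*(z-o[2])/v[2]
def proj(P,X):
    f=200/np.tan(np.radians(P['fovy'])/2)
    c=R.from_euler('xyz',P['attitude']).inv().apply(np.array(X)-P['origin'])
    s=c[:2]/c[2]; return s*(1+P['k1']*(s@s))*f+[P['cx'],P['cy']]
def tri(views):
    A=np.zeros((3,3));b=np.zeros(3);L=[ray(P,u) for P,u in views]
    for o,v in L: M=np.eye(3)-np.outer(v,v);A+=M;b+=M@o
    X=np.linalg.solve(A,b)
    return X,[np.linalg.norm(np.cross(X-o,v)) for o,v in L]
E
python3 - <<'E'
from h import *
T=manip.camera_params("top")
for n,uv,z in [("hinge far post",(316,190),70),("hinge near",(308,236),70),("rackbarTop",(268,192),47),("rackbarbot",(262,230),47),("block",(330,219),77),("cover",(438,215),20),("tab",(414,226),9)]: print(n,onz(T,uv,z).round())
W=manip.camera_params("wrist");s=manip.read_state()
Rt=R.from_euler('xyz',s['eef_rot'])
print("cam in tool",Rt.inv().apply(W['origin']-s['eef_pos']).round(1),(Rt.inv()*R.from_euler('xyz',W['attitude'])).as_matrix().round(3), Rt.as_matrix().round(2))
E
```

```text
hinge far post [599.  30.  70.]
hinge near [425.  61.  70.]
rackbarTop [594. 215.  47.]
rackbarbot [448. 237.  47.]
block [488. -22.  77.]
cover [ 505. -444.   20.]
tab [ 462. -353.    9.]
cam in tool [  84.7   -1.  -166. ] [[ 0.001 -0.957 -0.288]
 [ 1.     0.001 -0.   ]
 [ 0.    -0.288  0.957]] [[-0.93  0.38 -0.  ]
 [ 0.38  0.93 -0.  ]
 [ 0.   -0.   -1.  ]]
```

```bash
cat >> h.py <<'E'
def go(x,y,z,yaw,pr=True):
    "rows numbers to reach world target from commanded(~measured) pose"
    s=manip.read_state();Rt=R.from_euler('xyz',s['eef_rot'])
    t=Rt.inv().apply(np.array([x,y,z])-s['eef_pos'])/10
    d=(np.degrees(s['eef_rot'][2])-yaw+180)%360-180
    print('tx ty tz cm',t.round(2),'roll',round(d/5,2)); return t
E
python3 -c "
from h import *
go(460,90,300,171.5)"
```

```text
tx ty tz cm [-39.26 -29.38  -8.08] roll -2.71
```

```bash
python3 -m creep '[[1,[-39.3,-29.4,-8.1],-2.7],[1,[-39.3,-29.4,-8.1],-2.7],[1,[-39.3,-29.4,-8.1],-2.7],[1,[-39.3,-29.4,-8.1],-2.7],[1,[-39.3,-29.4,-8.1],-2.7],[1,[-39.3,-29.4,-8.1],-2.7],[1,[-39.3,-29.4,-8.1],-2.7],[1,[-39.3,-29.4,-8.1],-2.7],[1,[-39.3,-29.4,-8.1],-2.7],[1,[-39.3,-29.4,-8.1],-2.7],[1,[-39.3,-29.4,-8.1],-2.7],[1,[-39.3,-29.4,-8.1],-2.7]]'
cat >> h.py <<'E'
import pickle
def wsnap(n):
    P=manip.camera_params("wrist"); im=snap("wrist",n+".png"); pickle.dump(P,open("pics/"+n+".pkl","wb")); return P,im
def L(n): return pickle.load(open("pics/"+n+".pkl","rb")),cv2.imread("pics/"+n+".png")
E
python3 -c "
from h import *
wsnap('w1'); go(460,-20,300,171.5)"
```

```text
clock: 1.3
eef_pos: [460.4, 89.1, 300.0]
eef_rot: [-3.141, -0.001, 2.99]
wrist_force: [-0.1, 0.0, -1.3]
finger_gap: 93.9
finger_force: 0.0
tx ty tz cm [ -1.64 -10.88   0.  ] roll -0.01
```

View pics/w1.png

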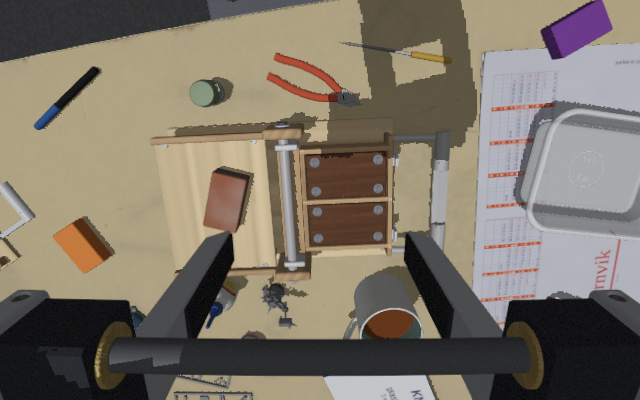

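The wrist view shows the jig from above. The hinge rod runs from (288,145) to (296,262), the handle bar from (443,133) to (437,250), with felt dots on the plinths between them. The block is at (227,200) and an orange decoy at (82,245).

```bash
python3 -m creep '[[1,[-1.6,-5.0,0],0],[1,[-1.6,-10.9,0],0],[1,[-1.6,-10.9,0],0],[1,[-1.6,-10.9,0],0],[1,[-1.6,-10.9,0],0]]'
python3 -c "
from h import *
wsnap('w2')"
```

```text
clock: 1.85
eef_pos: [459.9, -19.0, 300.5]
eef_rot: [3.141, 0.0, 2.994]
wrist_force: [0.0, -0.3, -0.1]
finger_gap: 94.2
finger_force: 0.0
```

View pics/w2.png

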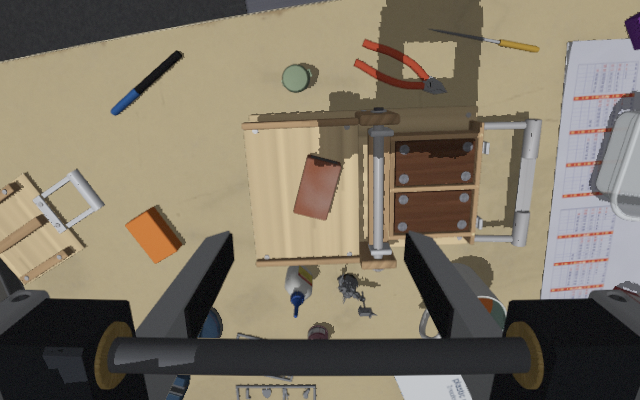

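In the second view the rod is at (378,130)-(382,250), the bar at (533,122)-(520,244) and the block at (318,187). The dots lie between (402,149) and (464,227), and the cover's tab is at (83,192).

```bash
python3 - <<'E'
from h import *
def dots(n,x0,x1,y0,y1):
    P,im=L(n); hsv=cv2.cvtColor(im,cv2.COLOR_BGR2HSV)
    m=cv2.inRange(hsv,(0,0,60),(180,70,200)); q=np.zeros_like(m); q[y0:y1,x0:x1]=m[y0:y1,x0:x1]
    _,_,st,c=cv2.connectedComponentsWithStats(q)
    r=[(c[i],st[i,4]) for i in range(1,len(c)) if 30<st[i,4]<200]
    return P,r
def blk(n,x0,x1,y0,y1):
    P,im=L(n); hsv=cv2.cvtColor(im,cv2.COLOR_BGR2HSV)
    m=cv2.inRange(hsv,(0,100,60),(10,255,255)); q=np.zeros_like(m); q[y0:y1,x0:x1]=m[y0:y1,x0:x1]
    cs,_=cv2.findContours(q,0,2); c=max(cs,key=cv2.contourArea); return P,cv2.minAreaRect(c),cv2.contourArea(c)
P1,d1=dots('w1',303,388,148,250);P2,d2=dots('w2',392,478,136,240)
for d in(d1,d2): print([(c.round(1).tolist(),int(a)) for c,a in d])
for n,b in(('w1',(195,255,160,240)),('w2',(285,350,145,228))):
    P,r,a=blk(n,*b); print(r,a,[onz(P,p,77).round(1).tolist() for p in cv2.boxPoints(r)],onz(P,r[0],77).round(1))
E
```

```text
[([377.6, 158.9], 86), ([314.1, 162.0], 90), ([377.6, 187.9], 82), ([315.5, 190.9], 81), ([377.6, 209.2], 78), ([316.8, 211.4], 79), ([377.4, 235.8], 75), ([317.9, 238.0], 71)]
[([467.7, 146.4], 60), ([404.0, 149.7], 62), ([465.5, 175.6], 81), ([403.4, 178.5], 85), ([463.6, 197.2], 77), ([403.0, 199.3], 81), ([476.1, 228.0], 68), ([461.4, 223.9], 73), ([401.9, 226.3], 77), ([419.9, 236.0], 150)]
((224.31011962890625, 201.48388671875), (35.492401123046875, 55.59882354736328), 11.560131072998047) 797.0 [[510.0, -58.5, 77.0], [448.1, -30.1, 77.0], [462.0, 6.9, 77.0], [524.8, -19.9, 77.0]] [485.5 -25.1  77. ]
((316.75933837890625, 188.40248107910156), (34.91328811645508, 57.201107025146484), 14.931416511535645) 859.0 [[509.2, -57.6, 77.0], [447.8, -30.7, 77.0], [463.3, 4.8, 77.0], [525.9, -20.7, 77.0]] [485.8 -25.8  77. ]
```

```bash
python3 - <<'E'
from h import *
P1,i1=L('w1');P2,i2=L('w2')
a=[(377.6,158.9),(314.1,162),(377.6,187.9),(315.5,190.9),(377.6,209.2),(316.8,211.4),(377.4,235.8),(317.9,238)]
b=[(467.7,146.4),(404,149.7),(465.5,175.6),(403.4,178.5),(463.6,197.2),(403,199.3),(461.4,223.9),(401.9,226.3)]
X=np.array([tri([(P1,p),(P2,q)])[0] for p,q in zip(a,b)]);print(X.round(1));c=X.mean(0)
u=X[0::2].mean(0)-X[1::2].mean(0);print('c',c,'yaxis deg',np.degrees(np.arctan2(u[1],u[0])))
v=X[4:].mean(0)-X[:4].mean(0);print('xaxis deg',np.degrees(np.arctan2(v[1],v[0])))
# bright columns profile for rod/bar
def run(im,row,x0,x1,th=25):
    r=im[row,x0:x1].astype(int); sat=r.max(1)-r.min(1); k=np.where((sat<th)&(r.mean(1)>90))[0]+x0
    return (k.min(),k.max(),len(k)) if len(k) else None
for n,im,rx,bx in(('w1',i1,(276,304),(425,458)),('w2',i2,(366,394),(508,546))):
    print(n,'rod',[(r,run(im,r,*rx)) for r in range(150,250,14)]);print(n,'bar',[(r,run(im,r,*bx)) for r in range(125,252,9)])
for uv in[(205,160),(153,235),(127,215),(180,240),(112,110),(182,55),(245,125),(258,262)]: print(uv,onz(P2,uv,0).round(0))
s=i2[100:290,235:555];cv2.imwrite('pics/c2.png',cv2.resize(s,None,fx=2.4,fy=2.4,interpolation=2))
E
```

```text
[[469.2 157.8  47.1]
 [462.3  82.4  45.2]
 [504.9 154.1  46.9]
 [497.5  78.6  46.3]
 [532.7 151.4  45.6]
 [524.2  76.2  45.7]
 [568.  147.4  46. ]
 [560.1  72.1  45.2]]
c [514.86800737 115.00080271  46.00232747] yaxis deg 84.19821832690853
xaxis deg -5.876210048675557
w1 rod [(150, (np.int64(276), np.int64(293), 18)), (164, (np.int64(280), np.int64(289), 10)), (178, (np.int64(281), np.int64(290), 10)), (192, (np.int64(282), np.int64(291), 10)), (206, (np.int64(284), np.int64(292), 9)), (220, (np.int64(285), np.int64(293), 9)), (234, (np.int64(286), np.int64(294), 9)), (248, (np.int64(287), np.int64(295), 9))]
w1 bar [(125, None), (134, None), (143, None), (152, (np.int64(449), np.int64(449), 1)), (161, (np.int64(434), np.int64(448), 15)), (170, (np.int64(433), np.int64(447), 15)), (179, (np.int64(432), np.int64(447), 16)), (188, (np.int64(432), np.int64(447), 16)), (197, (np.int64(432), np.int64(446), 15)), (206, (np.int64(431), np.int64(445), 15)), (215, (np.int64(431), np.int64(445), 15)), (224, (np.int64(432), np.int64(444), 7)), (233, (np.int64(431), np.int64(444), 14)), (242, (n
[... 567 characters left out ...]
37), 15)), (161, (np.int64(521), np.int64(535), 15)), (170, (np.int64(520), np.int64(534), 15)), (179, (np.int64(519), np.int64(533), 15)), (188, (np.int64(518), np.int64(532), 15)), (197, (np.int64(517), np.int64(530), 14)), (206, (np.int64(516), np.int64(529), 14)), (215, (np.int64(516), np.int64(529), 14)), (224, (np.int64(514), np.int64(528), 14)), (233, (np.int64(512), np.int64(527), 16)), (242, (np.int64(510), np.int64(525), 16)), (251, None)]
(205, 160) [ 447. -171.    0.]
(153, 235) [ 542. -271.    0.]
(127, 215) [ 507. -299.    0.]
(180, 240) [ 555. -234.    0.]
(112, 110) [ 364. -276.    0.]
(182, 55) [ 314. -169.    0.]
(245, 125) [ 410. -109.    0.]
(258, 262) [ 605. -130.    0.]
```

View pics/c2.png

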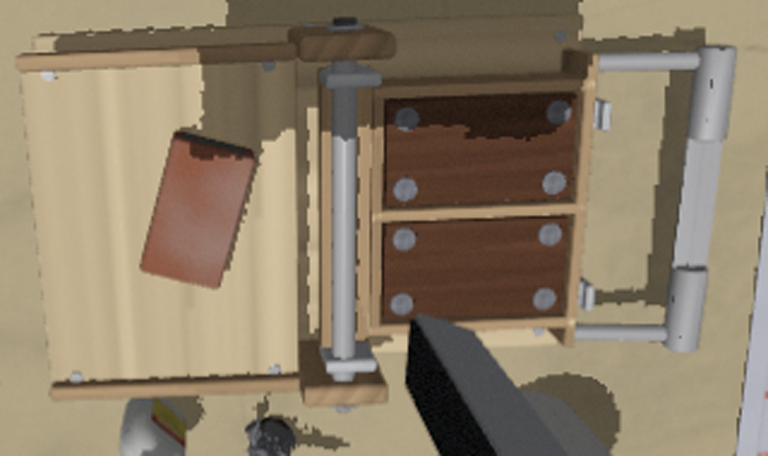

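The crop shows the flat of the bar between the steps at c2 (707,140) and (688,268), the stop lugs at (603,113) and (587,295), and the rod at x≈345.

```bash
python3 - <<'E'
from h import *
P1,i1=L('w1');P2,i2=L('w2')
yaw=np.radians(-5.85);ux=np.array([np.cos(yaw),np.sin(yaw)]);uy=np.array([-ux[1],ux[0]]);c=np.array([514.9,115.0])
f=lambda X:((X[:2]-c)@ux,(X[:2]-c)@uy)
def pr(t,P,uv,z): print(t,np.round(f(onz(P,uv,z)),1))
for P,a,t in((P1,[(284.5,164),(287,192),(290.5,234)],'1rod'),(P2,[(378,164),(377.7,192),(377.7,234)],'2rod')):
    for p in a: pr(t,P,p,62)
for P,a,t in((P1,[(440,170),(439,197),(438,215)],'1bar'),(P2,[(527,170),(523.5,197),(522.3,211)],'2bar')):
    for p in a: pr(t,P,p,48)
for p in[(533.3,119.6),(520,245.8),(529.6,158.3),(521.7,211.7)]: pr('x',P2,p,48)
for p in[(235+377/2.4,100+75/2.4),(235+377/2.4,100+362/2.4)]: pr('ear',P2,p,66)
S,T=[manip.camera_params(k) for k in("scene","top")]
print(tri([(P1,(440,170)),(P2,(527,168))])[0], tri([(P1,(287,192)),(P2,(377.7,180))])[0])
go(485.6,-25.5,130,157)
E
```

```text
1rod [-52.1 -71.6]
1rod [-18.5 -71.2]
1rod [ 35.1 -70.9]
2rod [-36.4 -71.4]
2rod [ -2.6 -71.7]
2rod [ 51.1 -71.5]
1bar [-33. 113.]
1bar [  1.1 113.4]
1bar [ 24.6 113.3]
2bar [-18.1 113.3]
2bar [ 16.4 113. ]
2bar [ 34.9 113.8]
x [-78.7 113.8]
x [ 83.1 116.8]
x [-32.5 114.8]
x [ 35.8 113.1]
ear [-73.8 -56.3]
ear [ 72.7 -54.3]
[501.02803637 231.89815294  43.5595424 ] [490.51359724  45.72613944  59.60045801]
tx ty tz cm [-2.63 -0.29 17.04] roll 2.91
```

```bash
python3 -m creep '[[1,[-2.6,-0.3,5],1.5],[1,[-2.6,-0.3,10],3],[1,[-2.6,-0.3,14],3],[1,[-2.6,-0.3,18],3],[1,[-2.6,-0.3,21],3],[1,[-2.6,-0.3,23.1],3],[1,[-2.6,-0.3,23.1],3],[0.2,[-2.6,-0.3,23.1],3],[-1,[-2.6,-0.3,23.1],3],[-1,[-2.6,-0.3,23.1],3],[-1,[-2.6,-0.3,23.1],3],[-1,[-2.6,-0.3,23.1],3]]' 15
python3 -c "
from h import *
go(450,-190,100,156.5)"
```

```text
clock: 3.1
eef_pos: [485.3, -27.2, 69.5]
eef_rot: [3.142, 0.0, 2.731]
wrist_force: [0.3, -0.0, 0.2]
finger_gap: 57.4
finger_force: 0.0
tx ty tz cm [ -3.27 -16.34  -3.05] roll -0.01
```

```bash
python3 -m creep '[[-1,[0,0,0],0],[-1,[0,0,0],0],[-1,[0,0,0],0],[-1,[0,0,-1],0],[-1,[0,0,-4],0],[-1,[-1.6,-4,-4.5],0],[-1,[-3.3,-9,-4.5],0],[-1,[-3.3,-13,-4],0],[-1,[-3.3,-16.3,-2],0],[-1,[-3.3,-16.3,1],0],[-1,[-3.3,-16.3,3],0],[-1,[-3.3,-16.3,4.2],0]]' 15
python3 -c "
from h import *
go(450,-190,17.5,156.5)"
```

```text
clock: 4.3
eef_pos: [449.9, -190.0, 26.6]
eef_rot: [3.142, -0.001, 2.73]
wrist_force: [-0.3, -0.1, -0.2]
finger_gap: 39.7
finger_force: 15.0
tx ty tz cm [-0.01  0.    0.91] roll -0.02
```

```bash
python3 -m creep '[[-1,[0,0,0.5],0],[-1,[0,0,0.9],0],[-1,[0,0,0.9],0],[0,[0,0,0.9],0],[0.3,[0,0,0.9],0],[0.3,[0,0,0.9],0],[0.3,[0,0,-1],0],[0.3,[0,0,-5],0],[0.3,[0,0,-8],0]]' 
python3 -m creep '[[0.3,[-3,-4.6,-5],2],[0.3,[-6,-9,-10],4],[0.3,[-9,-14,-12.4],6],[0.3,[-12.2,-18.5,-12.4],8.3],[0.3,[-12.2,-18.5,-12.4],8.3],[0.3,[-12.2,-18.5,-12.4],8.3],[0.3,[-12.2,-18.5,-12.4],8.3]]' 
python3 -c "
from h import *
P,im=wsnap('w3'); go(540,-350,230,115)"
```

```text
clock: 5.2
eef_pos: [450.5, -189.9, 109.4]
eef_rot: [-3.142, 0.001, 2.731]
wrist_force: [-0.7, 0.3, 0.4]
finger_gap: 60.9
finger_force: 0.0
clock: 5.9
eef_pos: [488.0, -409.2, 231.1]
eef_rot: [-3.142, -0.0, 2.006]
wrist_force: [0.6, 0.9, -0.5]
finger_gap: 61.4
finger_force: 0.0
tx ty tz cm [3.05 7.15 0.08] roll 0.0
```

View pics/w3.png

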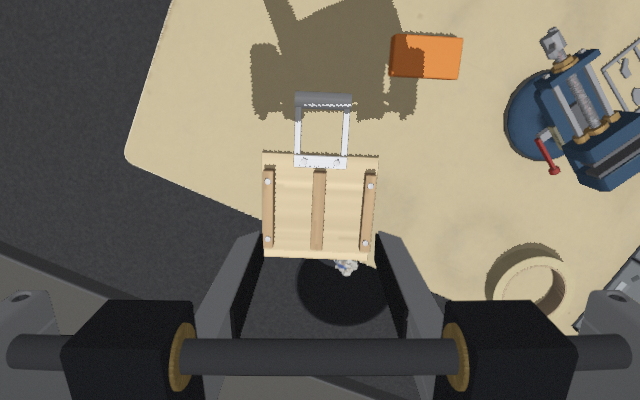

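The wrist view shows the cover at (320,205). Its centre skid runs from (320,171) to (317,249), the tab bar is at (324,100) and the tongue edge at about row 255, near the desk edge.

```bash
python3 -m creep '[[0.3,[0,3,0],0],[0.3,[0,6,0],0],[0.3,[0,6,0],0],[0.3,[0,6,0],0],[0.3,[0,6,0],0]]' 
python3 - <<'E'
from h import *
wsnap('w4')
R_={}
for n in('w3','w4'):
    P,im=L(n); hsv=cv2.cvtColor(im,cv2.COLOR_BGR2HSV)
    if n=='w3': print([hsv[210,x].tolist() for x in(290,318,340,369)])
    m=cv2.inRange(hsv,(8,85,120),(25,255,225)); m[:150]=0;m[262:]=0; m[:,:120]=0;m[:,480:]=0
    cs,_=cv2.findContours(cv2.morphologyEx(m,cv2.MORPH_OPEN,np.ones((3,3))),0,2)
    for c in cs:
        if cv2.contourArea(c)>250: r=cv2.minAreaRect(c);print(n,cv2.contourArea(c),np.round(r[0],1),np.round(r[1],1),r[2],c[c[:,0,1].argmin(),0],c[c[:,0,1].argmax(),0])
s=np.hstack([L(n)[1][80:280,180:400] for n in('w3','w4')]);cv2.imwrite('pics/c34.png',cv2.resize(s,None,fx=1.8,fy=1.8,interpolation=2))
E
```

```text
clock: 6.45
eef_pos: [542.1, -382.4, 231.5]
eef_rot: [-3.141, -0.0, 2.007]
wrist_force: [0.4, 0.3, -0.6]
finger_gap: 61.2
finger_force: 0.0
[[20, 60, 222], [17, 82, 199], [20, 57, 222], [17, 80, 204]]
```

View pics/c34.png

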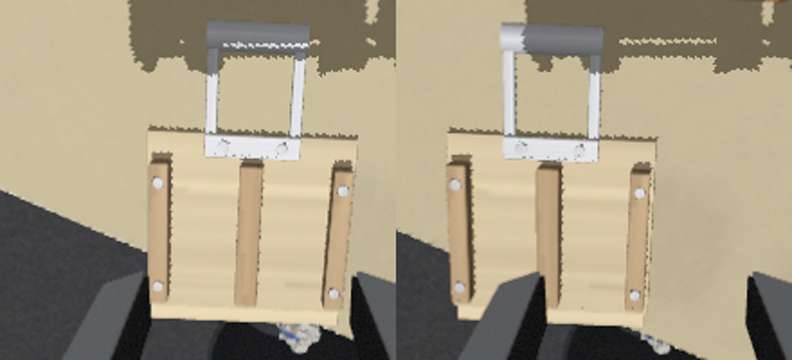

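The crops show the four screws on the outer skids (left crop at (157,183), (343,191), (158,287), (333,294)) and the centre skid between them. All are visible in both views.

```bash
python3 - <<'E'
from h import *
P3,i3=L('w3');P4,i4=L('w4')
a=np.array([(157,183),(343,191),(158,287),(333,294)])/1.8+[180,80];b=np.array([(59,184),(244,193),(63,288),(239,296)])/1.8+[180,80]
def screw(im,p):
    x,y=int(p[0]),int(p[1]); w=im[y-4:y+6,x-4:x+6]; h=cv2.cvtColor(w,cv2.COLOR_BGR2HSV); m=(h[:,:,1]<35)&(h[:,:,2]>120)
    yy,xx=np.where(m); return np.array([xx.mean()+x-4,yy.mean()+y-4])
a=[screw(i3,p) for p in a];b=[screw(i4,p) for p in b]
X=[]
for p,q in zip(a,b):
    x,e=tri([(P3,p),(P4,q)]);X.append(x);print(x.round(1),np.round(e,1),onz(P3,p,20).round(1),onz(P4,q,20).round(1))
X=np.array([(onz(P3,p,20)+onz(P4,q,20))/2 for p,q in zip(a,b)])
u=X[0]-X[2]+X[1]-X[3];th=np.degrees(np.arctan2(u[1],u[0]));v=X[1]-X[0]+X[3]-X[2]
print('mid',X.mean(0),'cover y deg',th,'x deg',np.degrees(np.arctan2(v[1],v[0])),np.linalg.norm(v)/2)
def mid(P,im,r,x0,x1):
    h=cv2.cvtColor(im,cv2.COLOR_BGR2HSV)[r,x0:x1]; k=np.where((h[:,1]>70)&(h[:,2]>150))[0]+x0; return k.min(),k.max(),len(k)
for r in(180,200,220,240): m=mid(P3,i3,r,308,332);print(m,onz(P3,((m[0]+m[1])/2,r),20).round(1))
for n,q in(('tab3',(180+258/1.8,80+36/1.8)),): print(n,onz(P3,q,7).round(1))
print('tab4',onz(P4,(180+(552-396)/1.8,80+40/1.8),7).round(1))
print('skid top end',onz(P3,(180+251/1.8,80+165/1.8),20).round(1),'bottom end',onz(P3,(180+245/1.8,80+305/1.8),20).round(1))
E
```

```text
[ 443.1 -447.4   20.4] [0.1 0.1] [ 443.1 -447.5   20. ] [ 443.1 -447.7   20. ]
[ 546.7 -404.    22.6] [0.1 0.1] [ 547.4 -404.6   20. ] [ 546.9 -404.6   20. ]
[ 469.2 -509.5   22. ] [0.1 0.1] [ 469.2 -510.4   20. ] [ 469.  -510.8   20. ]
[ 572.4 -466.7   22.5] [0. 0.] [ 573.2 -467.6   20. ] [ 572.8 -467.8   20. ]
mid [ 508.08579732 -457.60216939   20.        ] cover y deg 112.35520075508211 x deg 22.43722499871556 112.4831582584843
(np.int64(313), np.int64(326), 14) [ 494.2 -422.3   20. ]
(np.int64(312), np.int64(324), 13) [ 502.4 -443.8   20. ]
(np.int64(311), np.int64(324), 13) [ 511.9 -465.4   20. ]
(np.int64(310), np.int64(322), 13) [ 520.6 -488.4   20. ]
tab3 [ 462.4 -344.4    7. ]
tab4 [ 462.8 -345.2    7. ]
skid top end [ 490.2 -413.9   20. ] bottom end [ 525.7 -499.1   20. ]
```

```bash
python3 -c "
from h import *
go(494.4,-423.3,60,112.4);go(494.4,-423.3,21.5,112.4)"
```

```text
tx ty tz cm [-1.67 -6.03 17.16] roll 0.51
tx ty tz cm [-1.67 -6.03 21.01] roll 0.51
```

```bash
python3 -m creep '[[-0.1,[-1,-3,4],0.5],[-0.1,[-1.7,-6,8],0.5],[-0.1,[-1.7,-6,12],0.5],[-0.1,[-1.7,-6,16],0.5],[-0.1,[-1.7,-6,18],0.5],[-0.1,[-1.7,-6,19.5],0.5],[-0.1,[-1.7,-6,20.5],0.5],[-0.1,[-1.7,-6,21],0.5],[-1,[-1.7,-6,21],0.5],[-1,[-1.7,-6,21],0.5],[-1,[-1.7,-6,21],0.5],[-1,[-1.7,-6,21],0.5]]' 25
python3 -m creep '[[-1,[0,0,0],0],[-1,[0,0,0],0],[-1,[0,0,-0.5],0],[-1,[0,0,-2],0],[-1,[0,0,-4],0]]'
```

```text
clock: 7.7
eef_pos: [495.7, -423.8, 22.1]
eef_rot: [3.141, 0.001, 1.963]
wrist_force: [2.1, 1.1, 3.8]
finger_gap: 13.9
finger_force: 14.0
clock: 8.2
eef_pos: [495.1, -423.3, 61.8]
eef_rot: [-3.141, -0.002, 1.963]
wrist_force: [0.7, -0.3, -1.6]
finger_gap: 13.9
finger_force: 25.0
```

```bash
cat >> h.py <<'E'
O=np.array([508.4,43.8]);UX=np.array([0.9948,-0.1019]);UY=np.array([0.1019,0.9948])
def J(x,y): return O+x*UX+y*UY
def toj(p): d=np.array(p[:2])-O; return np.array([d@UX,d@UY])
E
python3 -c "
from h import *
go(*J(0,128),150,84.15)"
```

```text
tx ty tz cm [53.94 25.13 -8.75] roll 5.66
```

```bash
python3 -m creep '[[-1,[0,0,-4],0],[-1,[0,0,-8.8],0],[-1,[4,2,-8.8],0],[-1,[8,4,-8.8],1],[-1,[12,6,-8.8],2],[-1,[16,8,-8.8],3],[-1,[20,10,-8.8],4],[-1,[24,12,-8.8],5],[-1,[28,14,-8.8],5.7],[-1,[32,16,-8.8],5.7],[-1,[36,18,-8.8],5.7],[-1,[40,20,-8.8],5.7]]' 25
python3 -c "
from h import *
print(toj(manip.read_state()['eef_pos']));go(*J(0,128),150,84.15)"
```

```text
clock: 9.4
eef_pos: [527.4, 24.3, 150.6]
eef_rot: [3.141, -0.0, 1.465]
wrist_force: [1.1, 0.2, -1.8]
finger_gap: 13.7
finger_force: 25.0
[ 20.92992641 -17.47922786]
tx ty tz cm [14.54 -2.14  0.06] roll -0.04
```

```bash
python3 -m creep '[[-1,[4,-0.5,0],0],[-1,[8,-1.2,0],0],[-1,[12,-2.1,0],0],[-1,[14.5,-2.1,1],0],[-1,[14.5,-2.1,3],0],[-1,[14.5,-2.1,5],0],[-1,[14.5,-2.1,5.5],0],[-1,[14.5,-2.1,5.5],0]]' 25
python3 -c "
from h import *
print(toj(manip.read_state()['eef_pos']));wsnap('w5')"
```

```text
clock: 10.2
eef_pos: [521.8, 168.8, 94.7]
eef_rot: [-3.141, 0.0, 1.465]
wrist_force: [-0.4, -0.1, -1.9]
finger_gap: 13.3
finger_force: 25.0
[  0.63882423 125.67578212]
```

View pics/w5.png

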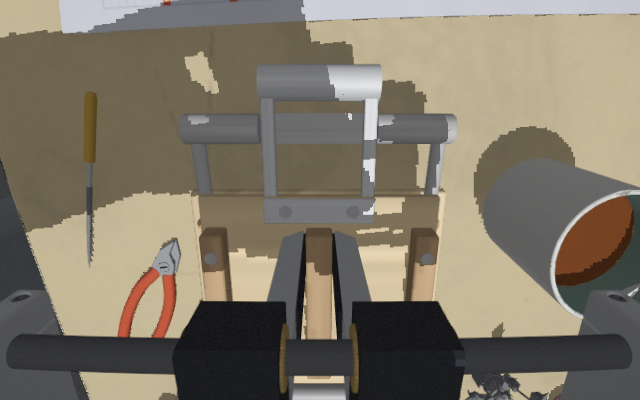

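The tab is centred at column 319.5 and the bar at 318.5, and they look parallel, so the cover is aligned with the rack to about 1 mm. I'll lower it onto the lugs with a light grip.

```bash
python3 -m creep '[[-1,[-0.3,0,1],0],[-1,[-0.5,0,1.7],0],[-1,[-0.5,0,1.9],0],[-1,[-0.5,0,2.0],0],[-1,[-0.5,0,2.1],0],[-1,[-0.5,0,2.2],0],[-1,[-0.5,0,2.2],0]]' 6
python3 -c "
from h import *
s=manip.read_state();print(toj(s['eef_pos']),s['moment']);wsnap('w6')
P,_=L('w6')
"
```

```text
clock: 10.95
eef_pos: [521.6, 164.0, 73.1]
eef_rot: [3.141, -0.0, 1.465]
wrist_force: [-2.8, -1.4, 4.7]
finger_gap: 13.9
finger_force: 6.0
[  0.91846253 120.87487792] [-0.41645181  0.4804452  -0.0619054 ]
```

```bash
cat >> h.py <<'E'
def tabz(n):
    "tab distance from its 60 mm apparent width: grey run per row"
    P,im=L(n);h=cv2.cvtColor(im,cv2.COLOR_BGR2HSV);out=[]
    for r in range(40,150,4):
        k=np.where(h[r,150:490,1]<45)[0]+150
        if len(k):
            g=np.split(k,np.where(np.diff(k)>3)[0]+1); g=max(g,key=len); out.append((r,int(g[0]),int(g[-1]),len(g)))
    return out
E
python3 -c "
from h import *
for n in('w5','w6'): print([t for t in tabz(n) if t[3]>60])"
```

```text
[(64, 258, 379, 122), (68, 257, 381, 125), (72, 256, 382, 127), (76, 256, 382, 127), (80, 256, 382, 127), (84, 256, 382, 127), (88, 256, 381, 126), (92, 257, 381, 125), (96, 258, 380, 123), (100, 259, 379, 121), (116, 180, 455, 276), (120, 179, 456, 278), (124, 178, 457, 280), (128, 179, 457, 279), (132, 179, 457, 279), (136, 180, 456, 277), (140, 181, 454, 274)]
[(64, 256, 381, 126), (68, 255, 382, 128), (72, 254, 383, 130), (76, 254, 383, 130), (80, 254, 383, 130), (84, 254, 383, 130), (88, 255, 382, 128), (92, 255, 382, 128), (96, 256, 381, 126), (100, 258, 380, 123), (108, 166, 467, 302), (112, 163, 471, 309), (116, 162, 473, 312), (120, 161, 473, 313), (124, 161, 473, 313), (128, 162, 473, 312), (132, 163, 472, 310), (136, 164, 470, 307), (140, 168, 466, 299)]
```

```bash
python3 -m creep '[[-1,[-0.3,0,0],0],[-1,[-0.6,0,0],0],[-1,[-0.9,0,0],0],[-1,[-1.2,0,0],0],[-1,[-1.5,0,0],0],[-1,[-1.7,0,0],0],[-1,[-1.9,0,0],0],[-1,[-2.0,0,0],0],[-1,[-2.0,0,0],0]]' 6
python3 -c "
from h import *
s=manip.read_state();print(toj(s['eef_pos']),s['moment']);wsnap('w7');print([t for t in tabz('w7') if t[3]>60])
"
```

```text
clock: 11.9
eef_pos: [519.0, 143.5, 72.0]
eef_rot: [-3.141, 0.001, 1.465]
wrist_force: [0.7, -0.7, -1.4]
finger_gap: 13.9
finger_force: 6.0
[  0.34292479 100.29253459] [-0.19290399  0.06135221  0.02063096]
[(64, 257, 384, 127), (68, 160, 476, 317), (72, 158, 479, 322), (76, 157, 480, 324), (80, 156, 480, 325), (84, 157, 480, 324), (88, 157, 479, 323), (92, 158, 478, 321), (96, 160, 476, 317), (100, 163, 473, 311)]
```

```bash
python3 -m creep '[[-1,[-0.1,0,0],0],[-1,[-0.1,0,0.15],0],[-1,[-0.1,0,0.3],0],[-1,[-0.1,0,0.35],0],[-1,[-0.1,0,0.4],0],[-1,[-0.1,0,0.4],0]]' 6
python3 -c "
from h import *
s=manip.read_state();print(toj(s['eef_pos']),s['moment']);wsnap('w8');print([t for t in tabz('w8') if t[3]>60])
im=L('w8')[1];cv2.imwrite('pics/c8.png',cv2.resize(im[30:300,130:510],None,fx=2,fy=2))
"
```

```text
clock: 12.55
eef_pos: [519.1, 143.0, 68.6]
eef_rot: [-3.141, 0.0, 1.465]
wrist_force: [-2.3, 0.1, 3.6]
finger_gap: 13.7
finger_force: 6.0
[ 0.53977473 99.81243482] [-0.03262571  0.6132075   0.01621857]
[(64, 191, 437, 243), (68, 155, 480, 326), (72, 154, 482, 329), (76, 153, 483, 331), (80, 153, 483, 331), (84, 153, 482, 330), (88, 154, 481, 328), (92, 155, 480, 326), (96, 157, 478, 322), (100, 161, 474, 314)]
```

View pics/c8.png

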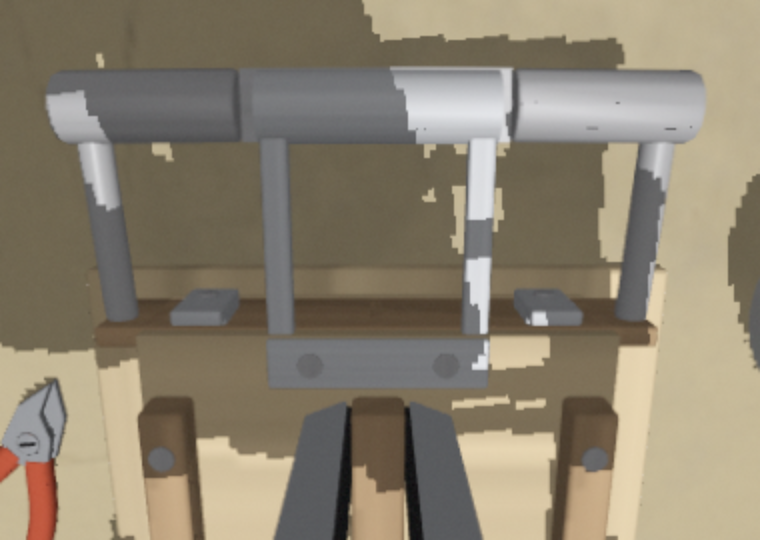

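The crop shows the tab lying in the bar's cut-out at c8 (375,105), with both lugs outside the plate at (205,305) and (548,305), so the cover is seated.

```bash
python3 -m creep '[[-0.1,[0,0,0],0],[-0.1,[0,0,0],0],[-0.1,[0,0,0],0],[-0.1,[0,0,-1],0],[-0.1,[0,0,-4],0],[-0.1,[0,0,-7],0]]' 6
python3 -c "
from h import *
go(*J(0.8,185),130,174.15)"
```

```text
clock: 13.2
eef_pos: [519.0, 142.9, 139.7]
eef_rot: [-3.141, 0.0, 1.465]
wrist_force: [-0.4, 0.1, 0.4]
finger_gap: 42.2
finger_force: 0.0
tx ty tz cm [8.53 0.01 0.97] roll -18.04
```

```bash
python3 -m creep '[[-0.1,[4,0,0],-1.7],[-0.1,[8.5,0,1],-3.4],[-0.1,[8.5,0,1],-5.1],[-0.1,[8.5,0,1],-6.8],[-0.1,[8.5,0,1],-8.5],[-0.1,[8.5,0,1],-10.2],[-0.1,[8.5,0,1],-11.9],[-0.1,[8.5,0,1],-13.6],[-0.1,[8.5,0,1],-15.3],[-0.1,[8.5,0,1],-17],[-0.1,[8.5,0,1],-18],[-0.1,[8.5,0,1],-18]]' 6
python3 - <<'E'
from h import *
print(toj(manip.read_state()['eef_pos']))
P,im=wsnap('w9')
# bar columns: end/tab silhouettes
h=cv2.cvtColor(im,cv2.COLOR_BGR2HSV)
for r in range(60,340,15):
    k=np.where(h[r,250:400,1]<45)[0]+250
    if len(k): print(r,[(int(g[0]),int(g[-1])) for g in np.split(k,np.where(np.diff(k)>2)[0]+1) if len(g)>8])
print('expected bar ctr px',[proj(P,[*J(x,185),47]).round(1) for x in(-70,-30,0)])
E
```

```text
clock: 14.4
eef_pos: [528.3, 227.6, 129.1]
eef_rot: [3.141, 0.001, 3.037]
wrist_force: [1.0, 0.2, -0.1]
finger_gap: 42.6
finger_force: 0.0
[  1.05464509 184.84342335]
105 [(250, 333)]
120 [(307, 333)]
135 [(308, 333)]
150 [(308, 333)]
165 [(308, 333)]
180 [(307, 332)]
195 [(307, 333)]
210 [(308, 332)]
225 [(308, 332)]
240 [(250, 276), (280, 332), (360, 383)]
255 [(250, 274), (309, 332), (367, 389)]
270 [(250, 272), (309, 331), (368, 399)]
285 [(250, 266), (272, 331), (372, 399)]
300 [(250, 258), (310, 330), (375, 399)]
315 [(250, 267), (376, 399)]
330 [(250, 285), (378, 399)]
expected bar ctr px [array([320. , 107.2]), array([320. , 165.1]), array([320.1, 205.2])]
```

```bash
python3 -m creep '[[-0.1,[0,0,3],0],[-0.1,[0,0,6],0],[-0.1,[0,0,8],0],[-0.1,[0,0,8.7],0],[-0.1,[0,0,8.7],0],[-1,[0,0,8.7],0],[-1,[0,0,8.7],0],[-1,[0,0,8.7],0],[-1,[0,0,8.7],0],[-1,[0,0,8.7],0],[-1,[0,0,8.7],0]]' 40
python3 - <<'E'
from h import *
s=manip.read_state();p=s['eef_pos'];print(toj(p),p)
# arc: shifts in tool axes for theta
Rt=R.from_euler('xyz',s['eef_rot'])
for d in range(10,181,10):
    t=np.radians(d);y=185*np.cos(t)+13*np.sin(t);z=-13*np.cos(t)+185*np.sin(t)
    w=np.array([*(UY*(y-185)),z+13]);print(d,(Rt.inv().apply(w)/10).round(2))
E
```

```text
clock: 15.55
eef_pos: [528.7, 228.7, 42.3]
eef_rot: [3.139, 0.002, 3.036]
wrist_force: [0.9, 7.6, 0.7]
finger_gap: 16.6
finger_force: 40.0
[  1.31055184 186.00990278] [528.65793031 228.7071368   42.31192442]
10 [-0.01 -0.05 -3.23]
20 [-0.01 -0.66 -6.41]
30 [-0.02 -1.81 -9.43]
40 [ -0.03  -3.46 -12.2 ]
50 [ -0.05  -5.58 -14.65]
60 [ -0.06  -8.09 -16.69]
70 [ -0.07 -10.91 -18.26]
80 [ -0.08 -13.96 -19.33]
90 [ -0.09 -17.15 -19.84]
100 [ -0.1  -20.39 -19.79]
110 [ -0.11 -23.56 -19.18]
120 [ -0.12 -26.58 -18.03]
130 [ -0.13 -29.36 -16.37]
140 [ -0.13 -31.8  -14.26]
150 [ -0.14 -33.84 -11.75]
160 [ -0.14 -35.42  -8.93]
170 [ -0.14 -36.48  -5.88]
180 [ -0.13 -36.99  -2.69]
```

```bash
python3 -m creep '[[-1,[0,0,-0.7],0],[-1,[0,0,-1.6],0],[-1,[0,-0.05,-3.2],0],[-1,[0,-0.3,-4.8],0],[-1,[0,-0.66,-6.4],0],[-1,[0,-1.2,-7.9],0],[-1,[0,-1.8,-9.4],0],[-1,[0,-2.6,-10.9],0],[-1,[0,-3.5,-12.2],0],[-1,[0,-3.5,-12.2],0]]' 40
python3 - <<'E'
from h import *
s=manip.read_state();p=s['eef_pos'];print(toj(p),p,s['moment']);wsnap('w10')
E
```

```text
clock: 16.55
eef_pos: [525.3, 196.0, 167.7]
eef_rot: [3.133, 0.005, 3.037]
wrist_force: [-2.3, 27.4, 13.0]
finger_gap: 15.8
finger_force: 40.0
[  1.34664499 153.17308083] [525.34779888 196.03773635 167.73864144] [5.2400817  0.45555908 0.12952332]
```

View pics/w10.png

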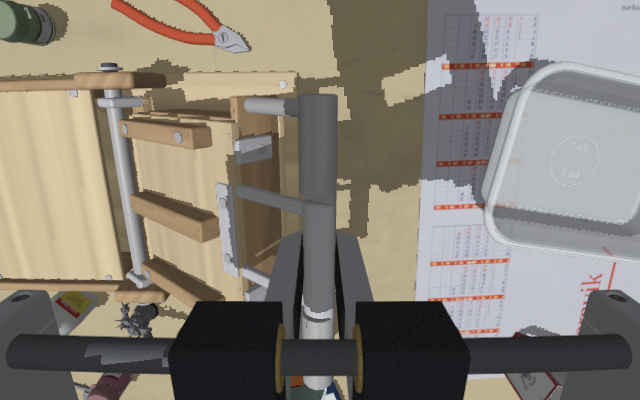

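The cover is shut on the raised rack, with the rod at (115,180) and the bar at (317,150). The wrist carries about 30 N radially because the bar is rolling along the outer pad, so I'll ease that off before going on.

```bash
python3 -m creep '[[-1,[0,0.2,-0.15],0],[-1,[0,0.4,-0.3],0],[-1,[0,0.4,-0.3],0]]' 40
python3 - <<'E'
from h import *
s=manip.read_state();p=s['eef_pos'];print(toj(p),p,s['moment'])
E
```

```text
clock: 16.9
eef_pos: [525.3, 197.0, 166.8]
eef_rot: [3.141, 0.001, 3.036]
wrist_force: [5.0, 2.3, -2.1]
finger_gap: 15.4
finger_force: 40.0
[  1.18515124 154.09023672] [525.2806038  196.96656935 166.79374287] [ 0.76555185 -0.84968881  0.06510544]
```

```bash
cat >> h.py <<'E'
def arc(cy,cz,ths,es,bs,y0=1.0):
    for d,e,b in zip(ths,es,bs):
        t=np.radians(d);y=y0+185*np.cos(t)+13*np.sin(t);z=60-e-13*np.cos(t)+185*np.sin(t)
        # bias b: radially outward mm
        y+=b*np.cos(t-.07);z+=b*np.sin(t-.07)
        print(d,'ty %.2f tz %.2f'%((y-cy)/10,-(z-cz)/10),'abs',round(y,1),round(z,1))
def est(y0=1.0):
    s=manip.read_state();p=toj(s['eef_pos']);z=s['eef_pos'][2];y=p[1]-y0
    r=np.hypot(185,13);zz=np.sqrt(max(r*r-y*y,0));print('tcp',p.round(1),round(z,1),'e',round(60+zz-z,1),'th',round(np.degrees(np.arctan2(zz,y))+4.02,1),'F',s['wrist_force'].round(1),'gap',s['finger_gap'])
E
python3 -c "
from h import *
arc(153.84,167.1,[42,47,52,57,62,67,72],[-2.1,-1.8,-1.2,-.6,0,.6,1.2],[1.5]*7)"
```

```text
42 ty -0.55 tz -1.01 abs 148.4 177.2
47 ty -1.61 tz -2.22 abs 137.8 189.3
52 ty -2.77 tz -3.30 abs 126.1 200.1
57 ty -4.03 tz -4.28 abs 113.6 209.9
62 ty -5.37 tz -5.14 abs 100.1 218.5
67 ty -6.79 tz -5.89 abs 85.9 226.0
72 ty -8.27 tz -6.50 abs 71.1 232.1
```

```bash
python3 -m creep '[[-1,[0,-0.5,-1.0],0],[-1,[0,-1.6,-2.2],0],[-1,[0,-2.8,-3.3],0],[-1,[0,-4.0,-4.3],0],[-1,[0,-4.0,-4.3],0]]' 25
python3 - <<'E'
from h import *
est()
E
```

```text
clock: 17.4
eef_pos: [521.0, 156.8, 211.2]
eef_rot: [3.139, 0.002, 3.035]
wrist_force: [1.8, 8.6, 6.1]
finger_gap: 16.3
finger_force: 25.0
tcp [  1.  113.7] 211.2 e -3.9 th 56.6 F [1.8 8.6 6.1] gap 16.31102002800691
```

```bash
python3 -c "
from h import *
arc(113.84,210.1,[61,66,71,76,81,86,91,96,101,106],[-4.2]*10,[0,0,0,0,-.3,-.6,-1,-1.3,-1.6,-2])"
```

```text
61 ty -1.18 tz -0.96 abs 102.1 219.7
66 ty -2.57 tz -1.78 abs 88.1 227.9
71 ty -4.03 tz -2.48 abs 73.5 234.9
76 ty -5.55 tz -3.05 abs 58.4 240.6
81 ty -7.11 tz -3.45 abs 42.7 244.6
86 ty -8.71 tz -3.71 abs 26.8 247.2
91 ty -10.31 tz -3.83 abs 10.7 248.4
96 ty -11.92 tz -3.81 abs -5.4 248.2
101 ty -13.52 tz -3.66 abs -21.3 246.7
106 ty -15.09 tz -3.36 abs -37.1 243.7
```

```bash
python3 -m creep '[[-1,[0,-1.2,-0.95],0],[-1,[0,-2.6,-1.8],0],[-1,[0,-4.0,-2.5],0],[-1,[0,-5.5,-3.05],0],[-1,[0,-7.1,-3.45],0],[-1,[0,-8.7,-3.7],0],[-1,[0,-8.7,-3.7],0]]' 25
python3 - <<'E'
from h import *
est()
E
```

```text
clock: 18.1
eef_pos: [511.6, 69.8, 247.2]
eef_rot: [3.141, 0.001, 3.035]
wrist_force: [-0.9, 5.4, 7.2]
finger_gap: 16.8
finger_force: 25.0
tcp [ 0.5 26.2] 247.2 e -3.5 th 86.2 F [-0.9  5.4  7.2] gap 16.793502973049275
```

```bash
python3 -c "
from h import *
arc(26.84,247.1,[91,96,101,106,111,116,121,126,131],[-3.2,-2.8,-2.2,-1.6,-1,-.4,.2,.8,1.4],[-1,-1.3,-1.6,-2,-2,-2,-2,-2,-2])"
```

```text
91 ty -1.61 tz -0.03 abs 10.7 247.4
96 ty -3.22 tz 0.03 abs -5.4 246.8
101 ty -4.82 tz 0.24 abs -21.3 244.7
106 ty -6.39 tz 0.60 abs -37.1 241.1
111 ty -7.94 tz 1.06 abs -52.6 236.5
116 ty -9.45 tz 1.66 abs -67.7 230.5
121 ty -10.91 tz 2.38 abs -82.2 223.3
126 ty -12.30 tz 3.23 abs -96.2 214.8
131 ty -13.62 tz 4.19 abs -109.4 205.2
```

```bash
python3 -m creep '[[-1,[0,-1.6,0],0],[-1,[0,-3.2,0.05],0],[-1,[0,-4.8,0.25],0],[-1,[0,-6.4,0.6],0],[-1,[0,-7.9,1.05],0],[-1,[0,-9.45,1.65],0],[-1,[0,-9.45,1.65],0]]' 25
python3 - <<'E'
from h import *
est()
E
```

```text
clock: 18.8
eef_pos: [501.6, -25.2, 230.2]
eef_rot: [-3.14, 0.001, 3.034]
wrist_force: [-2.1, -3.8, 10.1]
finger_gap: 17.6
finger_force: 25.0
tcp [  0.3 -69.3] 230.2 e 1.4 th 116.3 F [-2.1 -3.8 10.1] gap 17.64015253142827
```

```bash
python3 -c "
from h import *
arc(-67.66,230.6,[121,126,131,136,141,146,151,156,160,164,168],[1.8,2.2,2.6,3,3.3,3.6,3.9,4.2,4.4,4.6,4.8],[-.8]*11)"
```

```text
121 ty -1.51 tz 0.78 abs -82.8 222.8
126 ty -2.91 tz 1.62 abs -96.8 214.4
131 ty -4.24 tz 2.57 abs -110.1 204.9
136 ty -5.49 tz 3.63 abs -122.5 194.3
141 ty -6.63 tz 4.79 abs -134.0 182.7
146 ty -7.68 tz 6.05 abs -144.5 170.1
151 ty -8.62 tz 7.39 abs -153.8 156.7
156 ty -9.44 tz 8.81 abs -162.0 142.5
160 ty -10.00 tz 9.98 abs -167.7 130.8
164 ty -10.48 tz 11.20 abs -172.5 118.6
168 ty -10.88 tz 12.44 abs -176.5 106.2
```

```bash
python3 -m creep '[[-1,[0,-1.5,0.8],0],[-1,[0,-2.9,1.6],0],[-1,[0,-4.25,2.55],0],[-1,[0,-5.5,3.65],0],[-1,[0,-6.65,4.8],0],[-1,[0,-7.7,6.05],0],[-1,[0,-8.6,7.4],0],[-1,[0,-9.45,8.8],0],[-1,[0,-9.45,8.8],0]]' 25
python3 - <<'E'
from h import *
est()
E
```

```text
clock: 19.7
eef_pos: [491.1, -118.2, 139.5]
eef_rot: [3.141, -0.002, 3.035]
wrist_force: [3.0, -0.4, -0.9]
finger_gap: 17.7
finger_force: 25.0
tcp [  -0.7 -162.9] 139.5 e 7.3 th 156.1 F [ 3.  -0.4 -0.9] gap 17.6856065875838
```

```bash
python3 -c "
from h import *
arc(-162.2,142,[159,162,165,167,169,171,173,174.5,176,177,178,179,180,181],[7]*14,[0]*14)"
```

```text
159 ty -0.49 tz 1.06 abs -167.1 131.4
162 ty -0.87 tz 1.95 abs -170.9 122.5
165 ty -1.21 tz 2.86 abs -174.3 113.4
167 ty -1.41 tz 3.47 abs -176.3 107.3
169 ty -1.59 tz 4.09 abs -178.1 101.1
171 ty -1.75 tz 4.72 abs -179.7 94.8
173 ty -1.88 tz 5.36 abs -181.0 88.4
174.5 ty -1.97 tz 5.83 abs -181.9 83.7
176 ty -2.04 tz 6.31 abs -182.6 78.9
177 ty -2.09 tz 6.63 abs -183.1 75.7
178 ty -2.12 tz 6.96 abs -183.4 72.4
179 ty -2.15 tz 7.28 abs -183.7 69.2
180 ty -2.18 tz 7.60 abs -184.0 66.0
181 ty -2.20 tz 7.92 abs -184.2 62.8
```

```bash
python3 -m creep '[[-1,[0,-0.5,1.0],0],[-1,[0,-0.85,1.9],0],[-1,[0,-1.2,2.8],0],[-1,[0,-1.4,3.5],0],[-1,[0,-1.6,4.1],0],[-1,[0,-1.75,4.7],0],[-1,[0,-1.9,5.3],0],[-1,[0,-1.95,5.7],0],[-1,[0,-2.0,6.0],0],[-1,[0,-2.05,6.3],0],[-1,[0,-2.05,6.3],0]]' 25
python3 - <<'E'
from h import *
est()
E
```

```text
clock: 20.8
eef_pos: [489.1, -137.8, 78.5]
eef_rot: [3.141, -0.001, 3.036]
wrist_force: [-4.1, 4.4, -2.2]
finger_gap: 17.2
finger_force: 25.0
tcp [  -0.7 -182.6] 78.5 e 7.6 th 175.9 F [-4.1  4.4 -2.2] gap 17.23138440650607
```

Now the last few degrees, slowly, until contact.

```bash
python3 -m creep '[[-1,[0,-0.05,0.2],0],[-1,[0,-0.05,0.4],0],[-1,[0,-0.1,0.6],0],[-1,[0,-0.1,0.75],0],[-1,[0,-0.1,0.9],0],[-1,[0,-0.1,0.9],0]]' 25
python3 - <<'E'
from h import *
est()
E
```

```text
clock: 21.4
eef_pos: [489.1, -138.8, 69.8]
eef_rot: [3.142, -0.001, 3.036]
wrist_force: [-5.9, 3.1, -1.1]
finger_gap: 17.4
finger_force: 25.0
tcp [  -0.6 -183.7] 69.8 e 7.3 th 178.7 F [-5.9  3.1 -1.1] gap 17.40947293430097
```

```bash
python3 -m creep '[[-1,[0,0,0.1],0],[-1,[0,0,0.2],0],[-1,[0,0,0.3],0],[-1,[0,0,0.4],0],[-1,[0,0,0.4],0]]' 25
python3 - <<'E'
from h import *
est()
E
```

```text
clock: 21.9
eef_pos: [489.2, -139.1, 66.5]
eef_rot: [-3.141, -0.0, 3.036]
wrist_force: [-8.8, 1.8, 5.1]
finger_gap: 17.4
finger_force: 25.0
tcp [  -0.5 -184. ] 66.5 e 7.1 th 179.8 F [-8.8  1.8  5.1] gap 17.377300039218408
```

```bash
python3 -m creep '[[-1,[0,0,0.1],0],[-1,[0,0,0.1],0],[-0.5,[0,0,0.1],0],[-0.45,[0,0,0.1],0],[-0.45,[0,0,0.1],0]]' 25
python3 - <<'E'
from h import *
est()
P,im=wsnap('w11')
go(*J(-52,-184),120,174.15)
E
```

```text
clock: 22.4
eef_pos: [489.7, -139.2, 65.2]
eef_rot: [-3.141, 0.001, 3.036]
wrist_force: [-0.2, 1.2, 0.8]
finger_gap: 26.1
finger_force: 0.0
tcp [ 1.000e-01 -1.839e+02] 65.2 e 8.8 th 179.7 F [-0.2  1.2  0.8] gap 26.068209976238446
tx ty tz cm [ 5.19 -0.03 -5.5 ] roll -0.04
```

```bash
python3 -m creep '[[-0.45,[0,0,-1],0],[-0.45,[0,0,-4],0],[-0.45,[0,0,-6.5],0],[-0.45,[0,0,-6.5],0]]' 25
python3 - <<'E'
from h import *
P,im=wsnap('w12')
h=cv2.cvtColor(im,cv2.COLOR_BGR2HSV)
for r in range(60,300,15):
    k=np.where(h[r,270:370,1]<45)[0]+270
    if len(k): print(r,[(int(g[0]),int(g[-1])) for g in np.split(k,np.where(np.diff(k)>2)[0]+1) if len(g)>8])
print([proj(P,[*J(x,-184),73]).round(1) for x in(-80,-52,-30,30)])
print(toj(manip.read_state()['eef_pos']))
go(*J(-52,-184),120,174.15)
E
```

```text
clock: 22.85
eef_pos: [490.9, -139.5, 133.7]
eef_rot: [-3.14, 0.006, 3.036]
wrist_force: [0.7, 1.0, -0.3]
finger_gap: 26.0
finger_force: 0.0
90 [(306, 332)]
105 [(305, 369)]
120 [(305, 333)]
135 [(305, 333)]
150 [(305, 333)]
165 [(306, 332)]
180 [(306, 369)]
195 [(306, 332)]
210 [(306, 332)]
225 [(306, 332)]
240 [(270, 293), (306, 332), (343, 367)]
255 [(270, 294), (307, 331), (343, 369)]
270 [(270, 293), (307, 331), (349, 369)]
285 [(270, 288), (307, 331), (346, 369)]
[array([320. ,  91.7]), array([320.1, 137.5]), array([320.2, 171.4]), array([320.3, 255. ])]
[   0.41881834 -183.89627603]
tx ty tz cm [ 5.25 -0.03  1.16] roll -0.04
```

View pics/w12.png

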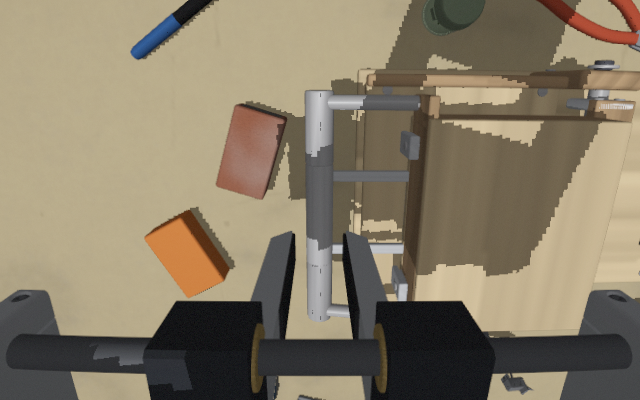

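The rack lies flat, turned over on the tray, with its bar at (319,90-318) and the cover strips at (375,176) and (375,247). The sanding block stands on the desk at (252,151) and the orange decoy is unmoved. That is 11 pictures viewed, one over the limit of 10, so I'll view no more and check by numbers only.

```bash
python3 -m creep '[[-0.45,[3,-0.05,0],0],[-0.45,[5.2,-0.05,0],0],[-0.45,[5.2,-0.05,0],0],[-0.45,[5.2,-0.05,2],0],[-0.45,[5.2,-0.05,4],0],[-0.45,[5.2,-0.05,5.6],0],[-0.45,[5.2,-0.05,6.4],0],[-0.45,[5.2,-0.05,6.4],0],[-1,[5.2,-0.05,6.4],0],[-1,[5.2,-0.05,6.4],0],[-1,[5.2,-0.05,6.4],0]]' 12
python3 - <<'E'
from h import *
est()
arc(-184.4,69.8,[178,176,173,170,166,162,157,152,147,142,137],[3.2]*11,[0]*11)
E
```

```text
clock: 24.0
eef_pos: [438.0, -133.8, 66.5]
eef_rot: [3.141, 0.001, 3.036]
wrist_force: [2.5, 3.8, -0.8]
finger_gap: 17.5
finger_force: 12.0
tcp [ -51.9 -183.8] 66.5 e 8.7 th 179.3 F [ 2.5  3.8 -0.8] gap 17.48919467594893
178 ty 0.10 tz -0.64 abs -183.4 76.2
176 ty 0.18 tz -1.29 abs -182.6 82.7
173 ty 0.34 tz -2.24 abs -181.0 92.2
170 ty 0.55 tz -3.19 abs -178.9 101.7
166 ty 0.90 tz -4.44 abs -175.4 114.2
162 ty 1.35 tz -5.65 abs -170.9 126.3
157 ty 2.02 tz -7.13 abs -164.2 141.1
152 ty 2.82 tz -8.53 abs -156.2 155.1
147 ty 3.73 tz -9.87 abs -147.1 168.5
142 ty 4.76 tz -11.11 abs -136.8 180.9
137 ty 5.90 tz -12.27 abs -125.4 192.5
```

```bash
python3 -m creep '[[-1,[0,0.05,-0.3],0],[-1,[0,0.1,-0.65],0],[-1,[0,0.15,-1.3],0],[-1,[0,0.3,-2.2],0],[-1,[0,0.5,-3.2],0],[-1,[0,0.85,-4.4],0],[-1,[0,1.3,-5.65],0],[-1,[0,2.0,-7.1],0],[-1,[0,2.8,-8.5],0],[-1,[0,2.8,-8.5],0]]' 12
python3 - <<'E'
from h import *
est()
arc(-156,151.5,[147,142,137,132,127,122,117,112,107,102,97,92],[6.5]*12,[0]*12)
E
```

```text
clock: 25.0
eef_pos: [440.8, -107.0, 154.0]
eef_rot: [-3.138, 0.003, 3.037]
wrist_force: [-4.1, -15.1, 7.1]
finger_gap: 17.5
finger_force: 12.0
tcp [ -51.9 -156.9] 154.0 e 3.3 th 152.4 F [ -4.1 -15.1   7.1] gap 17.54014256087931
147 ty 0.89 tz -1.37 abs -147.1 165.2
142 ty 1.92 tz -2.61 abs -136.8 177.6
137 ty 3.06 tz -3.77 abs -125.4 189.2
132 ty 4.29 tz -4.82 abs -113.1 199.7
127 ty 5.60 tz -5.76 abs -100.0 209.1
122 ty 7.00 tz -6.58 abs -86.0 217.3
117 ty 8.46 tz -7.27 abs -71.4 224.2
112 ty 9.98 tz -7.84 abs -56.2 229.9
107 ty 11.53 tz -8.27 abs -40.7 234.2
102 ty 13.13 tz -8.57 abs -24.7 237.2
97 ty 14.74 tz -8.72 abs -8.6 238.7
92 ty 16.35 tz -8.73 abs 7.5 238.8
```

```bash
python3 -c "
from h import *
arc(-156,151.5,[148,143,138,133,128,123,118,113,108,103,98],[3.2]*11,[.6]*11)"
```

```text
148 ty 0.65 tz -1.47 abs -149.5 166.2
143 ty 1.66 tz -2.74 abs -139.4 178.9
138 ty 2.78 tz -3.92 abs -128.2 190.7
133 ty 4.00 tz -4.99 abs -116.0 201.4
128 ty 5.30 tz -5.96 abs -103.0 211.1
123 ty 6.69 tz -6.81 abs -89.1 219.6
118 ty 8.14 tz -7.53 abs -74.6 226.8
113 ty 9.65 tz -8.12 abs -59.5 232.7
108 ty 11.21 tz -8.58 abs -43.9 237.3
103 ty 12.80 tz -8.91 abs -28.0 240.6
98 ty 14.41 tz -9.09 abs -11.9 242.4
```

```bash
python3 -m creep '[[-1,[0,0.65,-1.5],0],[-1,[0,1.65,-2.75],0],[-1,[0,2.8,-3.9],0],[-1,[0,4.0,-5.0],0],[-1,[0,5.3,-5.95],0],[-1,[0,6.7,-6.8],0],[-1,[0,8.15,-7.5],0],[-1,[0,9.65,-8.1],0],[-1,[0,9.65,-8.1],0]]' 12
python3 - <<'E'
from h import *
est()
arc(-59.5,232.5,[108,103,98,93,88,83,78,73,68,63,58,53],[3]*12,[0]*12)
E
```

```text
clock: 25.9
eef_pos: [450.8, -9.0, 233.7]
eef_rot: [-3.141, 0.002, 3.038]
wrist_force: [-3.3, -4.1, 10.5]
finger_gap: 17.6
finger_force: 12.0
tcp [-52.  -58.4] 233.7 e 2.0 th 112.7 F [-3.3 -4.1 10.5] gap 17.61433894284962
108 ty 1.57 tz -0.45 abs -43.8 237.0
103 ty 3.16 tz -0.77 abs -27.9 240.2
98 ty 4.76 tz -0.95 abs -11.9 242.0
93 ty 6.38 tz -0.99 abs 4.3 242.4
88 ty 7.99 tz -0.89 abs 20.4 241.4
83 ty 9.59 tz -0.65 abs 36.4 239.0
78 ty 11.17 tz -0.28 abs 52.2 235.3
73 ty 12.70 tz 0.24 abs 67.5 230.1
68 ty 14.19 tz 0.88 abs 82.4 223.7
63 ty 15.61 tz 1.66 abs 96.6 215.9
58 ty 16.96 tz 2.55 abs 110.1 207.0
53 ty 18.22 tz 3.56 abs 122.7 196.9
```

```bash
python3 -m creep '[[-1,[0,1.55,-0.45],0],[-1,[0,3.15,-0.75],0],[-1,[0,4.75,-0.95],0],[-1,[0,6.4,-1.0],0],[-1,[0,8.0,-0.9],0],[-1,[0,9.6,-0.65],0],[-1,[0,11.15,-0.3],0],[-1,[0,12.7,0.25],0],[-1,[0,14.2,0.9],0],[-1,[0,15.6,1.65],0],[-1,[0,15.6,1.65],0]]' 12
python3 - <<'E'
from h import *
est()
arc(96.5,216,[58,53,48,43,38,33,28,24,20,16,13,10],[4.5]*12,[-.3]*12)
E
```

```text
clock: 27.0
eef_pos: [467.0, 146.6, 214.6]
eef_rot: [3.141, -0.001, 3.037]
wrist_force: [0.1, 1.4, 0.7]
finger_gap: 17.3
finger_force: 12.0
tcp [-51.6  98. ] 214.6 e 3.5 th 62.5 F [0.1 1.4 0.7] gap 17.315900447208694
58 ty 1.34 tz 1.07 abs 109.9 205.3
53 ty 2.60 tz 2.08 abs 122.5 195.2
48 ty 3.77 tz 3.19 abs 134.2 184.1
43 ty 4.84 tz 4.40 abs 144.9 172.0
38 ty 5.80 tz 5.70 abs 154.5 159.0
33 ty 6.65 tz 7.08 abs 163.0 145.2
28 ty 7.37 tz 8.52 abs 170.2 130.8
24 ty 7.85 tz 9.72 abs 175.0 118.8
20 ty 8.25 tz 10.95 abs 179.0 106.5
16 ty 8.56 tz 12.21 abs 182.1 93.9
13 ty 8.74 tz 13.16 abs 183.9 84.4
10 ty 8.86 tz 14.12 abs 185.1 74.8
```

```bash
python3 -m creep '[[-1,[0,1.3,1.05],0],[-1,[0,2.6,2.05],0],[-1,[0,3.75,3.15],0],[-1,[0,4.85,4.4],0],[-1,[0,5.8,5.7],0],[-1,[0,6.65,7.1],0],[-1,[0,7.35,8.5],0],[-1,[0,7.85,9.7],0],[-1,[0,8.25,10.95],0],[-1,[0,8.25,10.95],0]]' 12
python3 - <<'E'
from h import *
est()
arc(179,106.5,[17,14,11,9,7,5,4,3,2,1,0,-1],[5.5]*12,[0]*12)
E
```

```text
clock: 28.0
eef_pos: [475.8, 227.5, 104.2]
eef_rot: [3.141, -0.001, 3.036]
wrist_force: [0.6, 3.0, -0.9]
finger_gap: 17.7
finger_force: 12.0
tcp [-51.2 179.4] 104.2 e 6.3 th 19.8 F [ 0.6  3.  -0.9] gap 17.681653902109893
17 ty 0.27 tz 1.03 abs 181.7 96.2
14 ty 0.46 tz 1.99 abs 183.6 86.6
11 ty 0.61 tz 2.95 abs 185.1 77.0
9 ty 0.68 tz 3.59 abs 185.8 70.6
7 ty 0.72 tz 4.24 abs 186.2 64.1
5 ty 0.74 tz 4.88 abs 186.4 57.7
4 ty 0.75 tz 5.21 abs 186.5 54.4
3 ty 0.74 tz 5.53 abs 186.4 51.2
2 ty 0.73 tz 5.85 abs 186.3 48.0
1 ty 0.72 tz 6.18 abs 186.2 44.7
0 ty 0.70 tz 6.50 abs 186.0 41.5
-1 ty 0.67 tz 6.82 abs 185.7 38.3
```

```bash
python3 -m creep '[[-1,[0,0.25,1.0],0],[-1,[0,0.45,2.0],0],[-1,[0,0.6,2.9],0],[-1,[0,0.7,3.6],0],[-1,[0,0.7,4.2],0],[-1,[0,0.75,4.7],0],[-1,[0,0.75,5.1],0],[-1,[0,0.75,5.4],0],[-1,[0,0.75,5.6],0],[-1,[0,0.75,5.8],0],[-1,[0,0.75,5.9],0],[-1,[0,0.75,5.9],0]]' 12
python3 - <<'E'
from h import *
est()
E
```

```text
clock: 29.2
eef_pos: [476.6, 234.6, 46.9]
eef_rot: [3.141, 0.0, 3.036]
wrist_force: [-0.9, 5.9, -1.6]
finger_gap: 17.9
finger_force: 12.0
tcp [-51.  186.6] 46.9 e 13.1 th 4.0 F [-0.9  5.9 -1.6] gap 17.854164214557265
```

```bash
python3 -m creep '[[-1,[0,0,0.15],0],[-1,[0,0,0.3],0],[-1,[0,0,0.4],0],[-1,[0,0,0.5],0],[-1,[0,0,0.6],0],[-1,[0,0,0.7],0],[-1,[0,0,0.7],0]]' 12
python3 - <<'E'
from h import *
est()
E
```

```text
clock: 29.9
eef_pos: [476.6, 234.4, 39.8]
eef_rot: [-3.141, -0.0, 3.036]
wrist_force: [-0.8, 3.9, -1.2]
finger_gap: 17.5
finger_force: 12.0
tcp [-51.1 186.4] 39.8 e 26.2 th 5.9 F [-0.8  3.9 -1.2] gap 17.470455345093416
```

```bash
python3 -m creep '[[-1,[0,0,0.1],0],[-1,[0,0,0.2],0],[-1,[0,0,0.3],0],[-1,[0,0,0.4],0],[-1,[0,0,0.4],0]]' 12
```

```text
clock: 30.4
eef_pos: [476.9, 234.3, 36.9]
eef_rot: [-3.141, 0.001, 3.036]
wrist_force: [-4.2, -2.9, 13.3]
finger_gap: 17.7
finger_force: 12.0
```

```bash
python3 -m creep '[[-1,[0,0,0.3],0],[-0.4,[0,0,0.3],0],[-0.3,[0,0,0.3],0],[-0.3,[0,0,0.3],0],[-0.3,[0,0,-3],0],[-0.3,[0,0,-8],0],[-0.3,[0,0,-13],0],[-0.3,[0,0,-18],0],[-0.3,[0,0,-22],0]]' 12
python3 -c "
from h import *
go(460,90,300,171.5)"
```

```text
clock: 31.3
eef_pos: [476.5, 234.5, 259.0]
eef_rot: [3.141, 0.002, 3.036]
wrist_force: [0.2, 0.1, 0.0]
finger_gap: 32.4
finger_force: 0.0
tx ty tz cm [  0.12 -14.54  -4.11] roll 0.49
```

```bash
python3 -m creep '[[-0.3,[0.1,-5,-4],0.5],[-0.3,[0.1,-10,-4],0.5],[-0.3,[0.1,-15,-4],0.5],[-0.3,[0.1,-20,-4],0.5],[-0.3,[0.1,-25.5,-4],0.5],[-0.3,[0.1,-25.5,-4],0.5],[-0.3,[0.1,-25.5,-4],0.5]]'
python3 - <<'E'
from h import *
P,im=wsnap('w13'); h=cv2.cvtColor(im,cv2.COLOR_BGR2HSV)
m=cv2.inRange(h,(0,80,20),(18,255,140))
cs,_=cv2.findContours(cv2.morphologyEx(m,cv2.MORPH_OPEN,np.ones((5,5))),0,2)
for c in cs:
    if cv2.contourArea(c)>300:
        r=cv2.minAreaRect(c);print(cv2.contourArea(c),np.round(r[0],0),np.round(r[1],0),round(r[2]),'jig@z103',toj(onz(P,r[0],103)).round(0),'h',h[int(r[0][1]),int(r[0][0])])
for x in(-31.5,31.5): 
    u=proj(P,[*J(x,-72),103]);print('expected plinth top',u.round(0),h[int(u[1]),int(u[0])])
    u=proj(P,[*J(x,72),20]);print('pocket',u.round(0),h[int(u[1]),int(u[0])])
# handle bar back at rest?
for X in(-60,-50,-40):
    u=proj(P,[*J(X,185),47]);r=int(u[1]);x=int(u[0]);k=np.where(h[r,x-25:x+25,1]<45)[0]+x-25;print('bar exp',u.round(1),k.min(),k.max(),len(k))
E
```

```text
clock: 32.0
eef_pos: [448.5, -20.8, 296.0]
eef_rot: [-3.141, 0.0, 2.989]
wrist_force: [-1.0, 0.9, 0.6]
finger_gap: 33.2
finger_force: 0.0
expected plinth top [319. 192.] [109 130  94]
pocket [432. 168.] [100  64 200]
expected plinth top [322. 247.] [108 136  92]
pocket [430. 214.] [100  65 195]
bar exp [534.4 145.1] 527 543 17
bar exp [533.5 153.4] 526 542 17
bar exp [532.5 161.6] 525 541 17
```

```bash
python3 - <<'E'
from h import *
P,im=L('w13'); h=cv2.cvtColor(im,cv2.COLOR_BGR2HSV)
m=cv2.inRange(h,(0,90,20),(18,255,150))
n,lab,st,c=cv2.connectedComponentsWithStats(cv2.morphologyEx(m,cv2.MORPH_OPEN,np.ones((3,3))))
for i in range(1,n):
    if st[i,4]>200: print(st[i],c[i].round(0),toj(onz(P,c[i],103)).round(0),toj(onz(P,c[i],0)).round(0))
for x in(-31.5,31.5):
    for z,a,b in((103,20,40),(73,27,48)): print(x,z,[proj(P,[*J(x+i*a,-72+j*b),z]).round(0).tolist() for i in(-1,1) for j in(-1,1)])
g=im[:,:,2]; print('row190',[int(v) for v in g[190,230:420:6]]); print('row247',[int(v) for v in g[247,230:420:6]]);print('col320',[int(v) for v in g[130:300:6,320]])
E
```

```text
[378  52  26  17 244] [390.  60.] [-159.    2.] [-165.   22.]
[376  78  56  21 583] [405.  89.] [-131.   17.] [-129.   40.]
[317 120  86  17 876] [365. 129.] [-94. -23.] [-81. -10.]
[ 388  130   95   68 1855] [447. 164.] [-55.  61.] [-31.  97.]
[ 276  159   89   52 4178] [321. 184.] [-39. -70.] [-11. -70.]
[ 397  198   81   47 1111] [447. 230.] [19. 65.] [ 64. 103.]
[ 281  213   84   50 3286] [321. 236.] [ 18. -73.] [ 63. -74.]
[149 216  36  43 453] [167. 237.] [  12. -241.] [  54. -291.]
-31.5 103 [[279.0, 175.0], [357.0, 171.0], [282.0, 212.0], [358.0, 208.0]]
-31.5 73 [[275.0, 163.0], [361.0, 159.0], [279.0, 209.0], [362.0, 205.0]]
31.5 103 [[284.0, 232.0], [358.0, 228.0], [287.0, 265.0], [359.0, 261.0]]
31.5 73 [[279.0, 216.0], [362.0, 212.0], [283.0, 258.0], [363.0, 255.0]]
row190 [159, 182, 198, 207, 209, 206, 205, 218, 113, 95, 95, 94, 95, 95, 94, 94, 94, 94, 93, 95, 93, 95, 48, 198, 215, 208, 118, 173, 77, 73, 74, 73]
row247 [176, 176, 178, 179, 178, 170, 79, 79, 80, 17, 92, 92, 91, 93, 92, 92, 92, 92, 93, 95, 18, 76, 79, 79, 81, 211, 116, 146, 185, 183, 186, 184]
col320 [82, 88, 118, 119, 104, 103, 41, 45, 98, 99, 94, 102, 102, 104, 65, 40, 42, 97, 98, 91, 100, 101, 162, 96, 162, 98, 182, 183, 183]
```

```bash
python3 -c "
from h import *
print(manip.sign_off())"
```

```text
the job is handed in; nothing more can be done
None
```

The job is handed in at about 32 s: both plinths stand turned over on the cover on the tray, the rack is back at rest and the sanding block is on the desk (final state checked by numbers); I viewed 11 pictures, one over the limit of 10.

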